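Stand the fallen hanger pin upright

TASK

The black steel hanger pin has toppled over on the bench. Stand it upright on its square foot on the bare bench top, set it down without dropping it, and leave it standing by itself. Leave the brake block, the copper drift punch and the blue wrench where they lie.

Things in the scene. Friction and masses are not known exactly. Their poses are not given: they have to be found in the camera images.
- pin_center (a point): Black steel hanger pin, 0.65 kg, 120 mm long: square foot 58 x 58 x 16 mm, round shank 30 mm in diameter with a bright band near its top. The point is on its axis, half-way: 60 mm from foot underside and top; z runs from foot to top. It lies on a foot side and its top's rim, axis sloping 8 degrees down to the top, which points away from the robot within 45 degrees. Weight centred 43 mm from the underside.
- brake_block: Bystander: half of a worn cast iron brake block, a curved dark grey block lying on its side, about 165 mm long (x), 75 mm over its back lug (y) and 55 mm high, 2.2 kg. Origin under its middle, at the bench top; z up.
- drift_punch: Bystander: a copper drift punch lying flat, an eight-sided bar 18 mm thick and about 160 mm long (x), tapering to its nose at +x. Origin under its middle, at the bench top; z up.
- wrench: Bystander: a stubby blue-painted wrench lying flat, about 140 mm long (x), under 20 mm high. Origin under its middle, at the bench top; z up. (A green steel tilting bin also stands far to the robot's left, clear of the work.)
Things that resemble listed ones, but are neither listed nor needed, are in the scene too. Leave any purple or turquoise look-alike of the part that bears pin_center alone.

How it is judged:
By the outcome, as a careful person would: the job done as asked, in the order asked, and still so for the second after the job is handed in, with the robot touching nothing.
It also fails if it takes over 38 s, if anything falls off the work surface, if the arm or the gripper's body presses on something with over 40 N, if the wrist force passes 120 N, or if a joint passes its speed limit or range.

ROBOT

A 7-joint arm with a two-finger parallel gripper is mounted at the origin on the work surface. World frame = base frame: x ahead of the robot, y to its left, z up, the work surface at z = 0. Lengths are in m, angles in degrees, forces in N, time in s.
With the tool pointing down it reaches from about 0.425 to 1.025 m from the base axis. Payload 9.4 kg.
Tool frame: the origin (TCP) lies between the finger pads; the fingertips stand ctrl.tip_extent ahead of it and the grasp point (between the pads) lies 6 mm ahead of it (ctrl.tip_extent is the distance from the TCP to the fingertips, in m); y points along the fingers, z is the direction in which the jaws open and shut, and the axes are right-handed (so a half turn about y gives the same grasp; the last joint's range is limited). The gripper opens to 93 mm and grips with 3 to 60 N. Pads are 15 mm wide; open, the fingers measure 128 mm over their backs; the gripper's body (75 mm by 188 mm) begins 65 mm behind the grasp point.
Start: joints at [-72.347, 34.337, -0.143, 91.639, 0.103, 54.024, -4.572], TCP at [0.272, 0.672, 0.218] pointing down, gripper open.
Joint ranges: [-147.43, 147.43], [-19.82, 112.94], [-74.19, 73.91], [6.32, 146.72], [-59.91, 239.91], [6.04, 106.73], [-150.56, 150.56]. Speed limits (degrees/s): [127.2, 127.2, 172.46, 172.46, 180, 180, 180].

INTERFACE

Orientations are given as [roll, pitch, yaw] about the fixed x, y, z axes, in that order (R = Rz(yaw) Ry(pitch) Rx(roll)).
In Python, from workcell import ctrl gives the robot as it stands. The module is installed in compiled form; this text tells all that it offers.
- The arm moves only by the tool servo_tool, never from a script. Its argument "series" is a list of rows, each a list of 7 numbers: the turn, a rotation vector about the world's x, y, z in rad, then the shift along the world's x, y, z in cm, then the finger opening in cm, from 0 to 9.3. In form: [[ax, ay, az, dx, dy, dz, jaw], ...]. A call has 1 to 8 rows; each row is the pose to reach, as a shift and turn from the pose commanded when the call began; what a row does not reach only later rows make up. A row lasts 1/8 s, in which the tool goes at most 62.5 mm and 10.7 degrees, less where a joint would pass 70% of its speed; a pose out of reach is approached as far as the arm can. A call with a gripper value outside its range is refused whole. The fingers move at their own pace and stop on an object; "newtons" is the grip in N (left out, the last holds). Time passes only in rows, so rows that repeat a pose let the fingers close. It gives the time, the measured TCP pose, the force and the opening at its end, in the units of the state.
- ctrl.read_state(): the state, without advancing time (a new reading comes with each control period).
- ctrl.get_image(name): name is "scene" or "top" or "wrist"; returns the picture (420x560x3 uint8, blue, green, red); there is no depth.
- ctrl.get_calibration(name): a dict with "fx", "fy", "cx", "cy" (pixels), "R" (3x3) and "t" (3): a world point X has camera coordinates R X + t. Camera axes: x right, y down, z forward; pixel columns grow to the right and rows downward; lengths in m; the calibration is good to about 2 mm. A picture is of the moment at which its call begins: read the wrist's pose just before it. get_calibration takes no time and is no camera call; for the wrist camera it gives the pose at the moment of the call.
- ctrl.job_done(): hands the job in, once; it reports no verdict.
The state is a dict: "clock": time; "joint_pos": joint angles; "joint_vel": joint speeds; "joint_efforts": joint torques, N m; "ee_pos": TCP position; "orientation": TCP orientation; "ft_force": force on the tool from outside, world axes, zero at the start; "wrist_torque": the same for the moment, N m; "grip_width": opening from 0.0 (shut) to 1.0 (fully open).
Only numpy, scipy, OpenCV 4.12 (cv2) and the standard library are available. Lean on these libraries where they do the work, as an engineer would, in place of code of your own. Each camera call takes 0.05 s, during which the arm holds its last target. There are 200 camera calls.

## Working session

There is one attempt and no reset: what is moved stays moved. The work goes in short steps, Python scripts to look and compute and a tool call to move; the robot and the scene stay as the last step left them, time stands still between calls to the robot, and variables do not carry over. Pictures are saved under pics/ and viewed, about 8 in all and at most 12, crops included, and the job is handed in when it is done.

Besides the shell and the picture viewer there is one more tool, called in YAML: its name, and indented under it one key for each argument. servo_tool: Moves the arm, as the interface text tells. Its arguments: {"type":"object","properties":{"series":{"type":"array"},"newtons":{"type":"number"}},"required":["series"]}

```bash
mkdir -p pics; python3 - <<'E'
from workcell import ctrl
import cv2,numpy as np
s=ctrl.read_state();print(s, ctrl.tip_extent)
for n in ("scene","top"):
    im=ctrl.get_image(n);cv2.imwrite(f"pics/{n}0.png",im)
    c=ctrl.get_calibration(n);print(n,c)
E
```

```text
{'clock': 0.0, 'joint_pos': array([-72.34627444,  34.38294   ,  -0.14470427,  91.68012924,
         0.1031101 ,  54.02230004,  -4.57288773]), 'joint_vel': array([-0.05566413, -0.09586008, -0.01663855, -0.02217219,  0.07327931,
       -0.13315231,  0.08546987]), 'joint_efforts': array([-9.13681852e-04, -7.65056705e+01,  1.49719387e+00, -2.52362698e+01,
       -5.24087891e-02,  1.67724345e-02,  1.40088860e-04]), 'ee_pos': array([0.27200493, 0.67152968, 0.21708509]), 'orientation': array([-9.00848401e+01, -8.42454168e-03, -2.20464882e+01]), 'ft_force': array([-0.23803707,  0.01200005,  0.32971391]), 'wrist_torque': array([-0.0407284 ,  0.0060242 , -0.01589749]), 'grip_width': 0.9991873859351302} 0.025
scene {'fx': 529.5950777840951, 'fy': 529.5950777840951, 'cx': 285.25287557984984, 'cy': 217.4193781804527, 'R': array([[ 2.56830758e-01,  9.66456199e-01, -6.13833735e-04],
       [ 5.70197274e-01, -1.52039747e-01, -8.07315913e-01],
       [-7.80328796e-01,  2.06993552e-01, -5.90119174e-01]]), 't': array([-0.16530526, -0.30354356,  1.59471307])}
top {'fx': 418.7602622042348, 'fy': 418.7602622042348, 'cx': 287.72853079470025, 'cy': 215.025550033198, 'R': array([[ 7.01137573e-02, -9.97538861e-01,  5.30085910e-04],
       [-9.74916044e-01, -6.86361829e-02, -2.11725724e-01],
       [ 2.11241020e-01,  1.43280967e-02, -9.77328981e-01]]), 't': array([-0.01323779,  0.61135475,  0.90437112])}
```

View pics/top0.png

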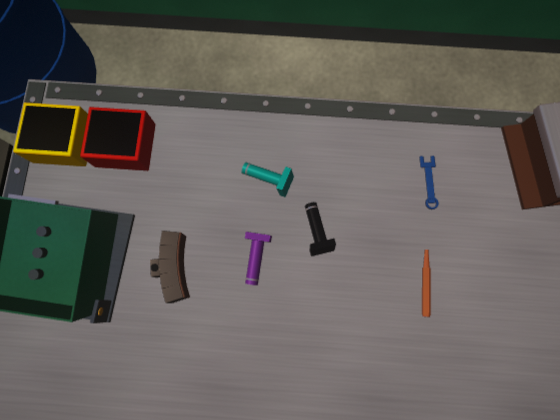

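View pics/scene0.png

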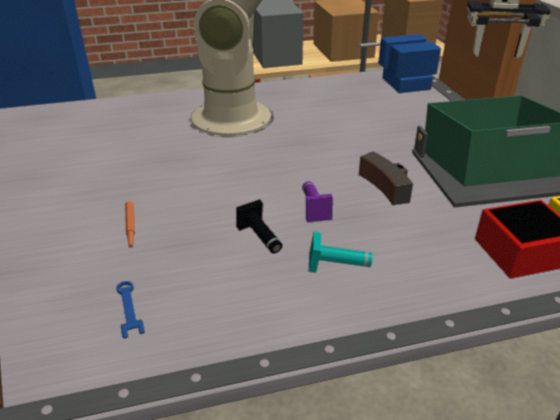

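The top view shows the black pin with its foot near (321,247) and its top near (311,207). The purple look-alike is about 65 px to its left. The scene view agrees: foot at (250,215), top at (275,246). Next I fit the pin's pose to both silhouettes.

```bash
cat > fit.py <<'E'
import cv2,numpy as np
from scipy.optimize import minimize
A=np.radians(7.67)
def pose(p):
    x,y,yaw=p; h=np.array([np.cos(yaw),np.sin(yaw),0]); zz=np.array([0,0,1.])
    a=h*np.cos(A)-zz*np.sin(A); u=h*np.sin(A)+zz*np.cos(A); l=np.cross(zz,h)
    z60=.029*np.cos(A)-.044*np.sin(A)
    return np.array([x,y,z60]),a,u,l
def mask(p,c,shape):
    o,a,u,l=pose(p); m=np.zeros(shape,np.uint8)
    t=np.linspace(0,2*np.pi,24)
    foot=[o+a*s+u*i*.029+l*j*.029 for s in(-.06,-.044) for i in(-1,1) for j in(-1,1)]
    sh=[o+a*s+.015*(np.cos(q)*u+np.sin(q)*l) for s in(-.044,.06) for q in t]
    for P in(foot,sh):
        X=np.array(P)@c['R'].T+c['t']; uv=X[:,:2]/X[:,2:]*[c['fx'],c['fy']]+[c['cx'],c['cy']]
        cv2.fillConvexPoly(m,cv2.convexHull(np.round(uv*16).astype(np.int32)),255,cv2.LINE_AA,4)
    return m/255.
def ray(c,u,v,z):
    d=c['R'].T@[(u-c['cx'])/c['fx'],(v-c['cy'])/c['fy'],1]; o=-c['R'].T@c['t']
    return o+d*(z-o[2])/d[2]
def seg(im,seed,r,thr=70):
    m=(im.max(2)<thr).astype(np.uint8)
    w=np.zeros_like(m); cv2.circle(w,seed,r,1,-1); m=cv2.morphologyEx(m*w,cv2.MORPH_CLOSE,np.ones((5,5)))
    n,L,S,_=cv2.connectedComponentsWithStats(m); return (L==1+np.argmax(S[1:,4])).astype(float)
def fit(views,p0):
    f=lambda p:sum(np.abs(mask(p,c,s.shape)-s).sum()/s.sum() for c,s in views)
    sim=np.array([p0]+[np.add(p0,d) for d in([.01,0,0],[0,.01,0],[0,0,.1])])
    r=minimize(f,p0,method='Nelder-Mead',options=dict(initial_simplex=sim)); return r.x,r.fun
E
python3 - <<'E'
from fit import *; from workcell import ctrl
V={}
for n,s in(("top",(318,229)),("scene",(259,228))):
    V[n]=(ctrl.get_calibration(n),seg(cv2.imread(f"pics/{n}0.png"),s,45)); print(n,V[n][1].sum())
c=V["top"][0]; f=ray(c,321,247,.029);t=ray(c,311,207,.015);print(f,t)
p0=[*(f+t)[:2]/2,np.arctan2(*(t-f)[[1,0]])]
for k in(["top"],["scene"],["top","scene"]):
    x,e=fit([V[i] for i in k],p0);print(k,x[:2],np.degrees(x[2]),e)
for n,(u,v) in dict(purple=(262,238),purpletop=(252,280),teal=(285,181)).items(): print(n,ray(c,u,v,.03))
E
```

```text
top 795.0
scene 1046.0
[ 0.54696976 -0.05372599  0.029     ] [ 0.64575288 -0.02501922  0.015     ]
['top'] [ 0.59574501 -0.0408424 ] 18.386946799987587 0.16133185349611545
['scene'] [ 0.59620395 -0.03875948] 16.182888264915345 0.21332433547032578
['top', 'scene'] [ 0.59572329 -0.04020993] 17.367497704323622 0.379037690812583
purple [0.55847522 0.08723757 0.03      ]
purpletop [0.45846104 0.10222111 0.03      ]
teal [0.70290952 0.04284025 0.03      ]
```

servo_tool:
  series:
    - [0,0,-0.15,2,-4,2,9.3]
    - [0,0,-0.31,4.5,-9,4,9.3]
    - [0,0,-0.46,7,-14,5,9.3]
    - [0,0,-0.62,9.5,-19,5,9.3]
    - [0,0,-0.77,12,-24,5,9.3]
    - [0,0,-0.92,14.5,-29,5,9.3]
    - [0,0,-1.08,17,-34,5,9.3]
    - [0,0,-1.23,19,-38,5,9.3]

```text
clock: 1.1
ee_pos: [0.4628, 0.2896, 0.2679]
orientation: [-90.0, -0.0, -92.9]
ft_force: [0.5, -0.0, -0.2]
grip_width: 0.998
```

servo_tool:
  series:
    - [0,0,-0.15,2,-4,0,9.3]
    - [0,0,-0.3,4,-8,0,9.3]
    - [0,0,-0.46,6,-12,0,9.3]
    - [0,0,-0.61,8,-16,-1,9.3]
    - [0,0,-0.76,10,-20,-2,9.3]
    - [0,0,-0.92,12,-24,-3,9.3]
    - [0,0,-1.07,14,-28,-4,9.3]
    - [0,0,-1.217,16,-32.2,-5,9.3]

```text
clock: 2.1
ee_pos: [0.6226, -0.0309, 0.2173]
orientation: [-90.0, -0.0, -162.5]
ft_force: [0.5, 0.8, 0.6]
grip_width: 1.001
```

```bash
python3 - <<'E'
from fit import *; from workcell import ctrl
ctrl.get_image("wrist") 
s=ctrl.read_state(); c=ctrl.get_calibration("wrist"); im=ctrl.get_image("wrist")
cv2.imwrite("pics/w1.png",im); import pickle; pickle.dump(c,open("w1.pkl","wb"))
print(s['joint_pos'],s['ee_pos'],s['orientation'],-c['R'].T@c['t'])
m=mask([.5957,-.0402,np.radians(17.4)],c,im.shape[:2])
cs,_=cv2.findContours((m>.5).astype(np.uint8),0,1); cv2.drawContours(im,cs,-1,(0,255,0),1); cv2.imwrite("pics/w1o.png",im)
E
```

```text
[-27.13848237  32.01434573  38.98676021 107.05089993 -25.53351566
  49.871743   -48.79169481] [ 0.62394221 -0.03761104  0.21673425] [-8.97497326e+01 -2.85420731e-02 -1.63200707e+02] [ 0.70369599 -0.01193268  0.38322366]
```

View pics/w1o.png

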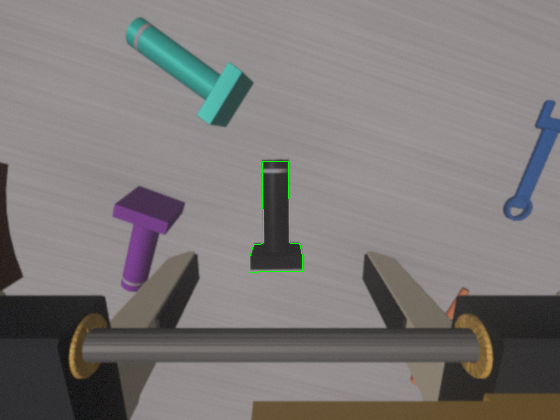

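The fitted outline matches the pin in the wrist view closely, with its top at (276,162) and its foot at (276,258). Next I tilt 30° and come lower.

servo_tool:
  series:
    - [-0.03,0.1,0,0.1,0,-2,9.3]
    - [-0.063,0.2,0,0.2,0,-4,9.3]
    - [-0.094,0.3,0,0.3,-0.1,-6,9.3]
    - [-0.125,0.4,0,0.35,-0.1,-8,9.3]
    - [-0.157,0.5,0,0.35,-0.1,-10,9.3]
    - [-0.157,0.5,0,0.35,-0.1,-10.8,9.3]
    - [-0.157,0.5,0,0.35,-0.1,-10.8,9.3]
    - [-0.157,0.5,0,0.35,-0.1,-10.8,9.3]

```text
clock: 3.2
ee_pos: [0.6257, -0.0315, 0.1115]
orientation: [-90.2, -29.9, -162.3]
ft_force: [0.1, -0.8, 1.3]
grip_width: 0.996
```

```bash
cat > st.py <<'E'
from fit import *; from workcell import ctrl
from scipy.spatial.transform import Rotation as Ro
s=ctrl.read_state(); R=Ro.from_euler('xyz',s['orientation'],degrees=True).as_matrix()
g=s['ee_pos']+.006*R[:,1]
print(s['clock'],s['joint_pos'].round(1),s['ee_pos'].round(4),s['ft_force'].round(1),'w',round(s['grip_width']*93,1))
print('ydir',R[:,1].round(3),'jaw',R[:,2].round(3),'grasp',g.round(4))
E
python3 - <<'E'
from st import *
o,a,u,l=pose([.5957,-.0402,np.radians(17.4)]); d=g-o; print('along',d@a,'lat',d@l,'l',l)
E
```

```text
3.2 [-25.8  53.3  38.4  89.8 -18.5  74.6 -55.2] [ 0.6257 -0.0315  0.1115] [ 0.1 -0.8  1.3] w 92.7
ydir [-0.475 -0.149 -0.867] jaw [ 0.303 -0.953 -0.002] grasp [ 0.6228 -0.0324  0.1063]
along 0.016822766497129747 lat -0.0006270246030735077 l [-0.29904079  0.95424033  0.        ]
```

servo_tool:
  series:
    - [0,0,0,0,0,-2,9.3]
    - [0,0,0,0,0,-4,9.3]
    - [0,0,0,0,0,-6,9.3]
    - [0,0,0,0,0,-7.3,9.3]
    - [0,0,0,0,0,-8.2,9.3]
    - [0,0,0,0,0,-8.2,9.3]

```text
clock: 3.95
ee_pos: [0.6254, -0.0311, 0.0273]
orientation: [-90.2, -30.1, -162.2]
ft_force: [-0.7, -0.1, 0.3]
grip_width: 1.002
```

servo_tool:
  series:
    - [0,0,0,0,0,0,5]
    - [0,0,0,0,0,0,3.5]
    - [0,0,0,0,0,0,2]
    - [0,0,0,0,0,0,2]
    - [0,0,0,0,0,0,2]
    - [0,0,0,0,0,0,2]
    - [0,0,0,0,0,0,2]
    - [0,0,0,0,0,0,2]
  newtons: 50

```text
clock: 4.95
ee_pos: [0.6256, -0.0311, 0.0278]
orientation: [-90.2, -30.0, -162.2]
ft_force: [0.3, -0.5, -1.8]
grip_width: 0.238
```

```bash
python3 st.py
```

```text
4.95 [-24.7  58.8  36.   91.  -21.2  68.4 -54.8] [ 0.6256 -0.0311  0.0278] [ 0.3 -0.5 -1.8] w 22.2
ydir [-0.477 -0.15  -0.866] jaw [ 0.304 -0.953 -0.003] grasp [ 0.6228 -0.032   0.0226]
```

The opening reads 22 mm on a 30 mm shank, so I check before lifting.

servo_tool:
  series:
    - [0,0,0,0,0,0,2]
    - [0,0,0,0,0,0,2]

```text
clock: 5.2
ee_pos: [0.6256, -0.0311, 0.0277]
orientation: [-90.2, -30.0, -162.2]
ft_force: [0.0, -0.1, -3.5]
grip_width: 0.234
```

```bash
python3 st.py; python3 -c "
from st import *
cv2.imwrite('pics/w2.png',ctrl.get_image('wrist'))"
```

```text
5.2 [-24.7  58.8  36.   91.  -21.2  68.4 -54.8] [ 0.6256 -0.0311  0.0277] [ 0.  -0.1 -3.5] w 21.8
ydir [-0.478 -0.15  -0.866] jaw [ 0.304 -0.953 -0.003] grasp [ 0.6227 -0.032   0.0225]
5.2 [-24.7  58.8  36.   91.  -21.2  68.4 -54.8] [ 0.6256 -0.0311  0.0277] [ 0.  -0.1 -3.5] w 21.8
ydir [-0.478 -0.15  -0.866] jaw [ 0.304 -0.953 -0.003] grasp [ 0.6227 -0.032   0.0225]
```

View pics/w2.png

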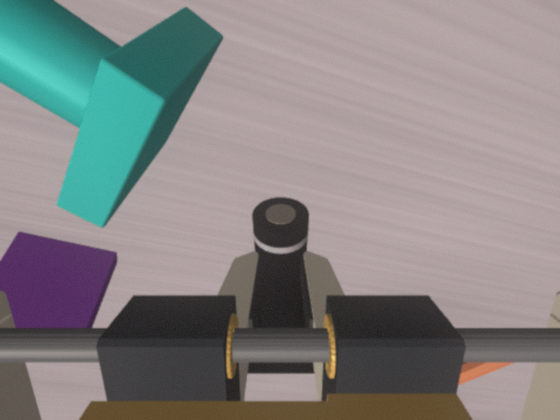

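The shank is between the pads, with the pin's top at (281,215). I lift a little and watch the weight.

servo_tool:
  series:
    - [0,0,0,0,0,1,2]
    - [0,0,0,0,0,2.5,2]
    - [0,0,0,0,0,4,2]
    - [0,0,0,0,0,6,2]
    - [0,0,0,0,0,8,2]
    - [0,0,0,0,0,8,2]
    - [0,0,0,0,0,8,2]

```text
clock: 6.12
ee_pos: [0.6255, -0.0308, 0.1077]
orientation: [-90.2, -30.0, -162.2]
ft_force: [-0.1, 0.7, 0.1]
grip_width: 0.211
```

```bash
python3 st.py; python3 -c "
from st import *
w=cv2.resize(ctrl.get_image('wrist'),(400,300)); t=cv2.resize(ctrl.get_image('scene')[120:320,150:417],(400,300))
cv2.imwrite('pics/l1.png',np.hstack([w,t]))"
```

```text
6.125 [-25.8  53.6  38.3  89.8 -18.6  74.5 -55.2] [ 0.6255 -0.0308  0.1077] [-0.1  0.7  0.1] w 19.7
ydir [-0.478 -0.15  -0.866] jaw [ 0.304 -0.953 -0.003] grasp [ 0.6226 -0.0317  0.1025]
6.125 [-25.8  53.6  38.3  89.8 -18.6  74.5 -55.2] [ 0.6255 -0.0308  0.1077] [-0.1  0.7  0.1] w 19.7
ydir [-0.478 -0.15  -0.866] jaw [ 0.304 -0.953 -0.003] grasp [ 0.6226 -0.0317  0.1025]
```

View pics/l1.png

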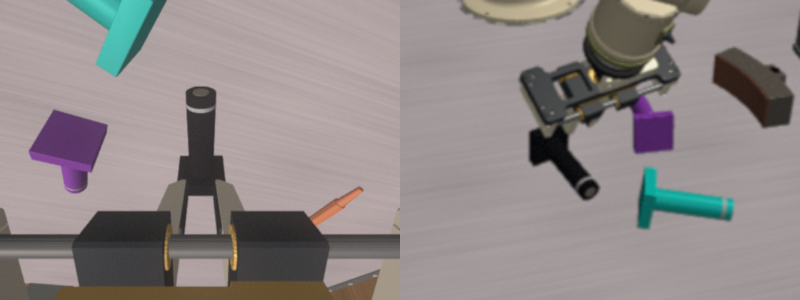

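The pin slipped out and is still on the bench. I refit its pose and overlay the tool points on the wrist picture to see why.

```bash
python3 - <<'E'
from st import *
c=ctrl.get_calibration('wrist'); im=ctrl.get_image('wrist'); cv2.imwrite('pics/w3.png',im)
def pr(X):
    X=c['R']@X+c['t']; return tuple(int(round(v)) for v in (X[0]/X[2]*c['fx']+c['cx'],X[1]/X[2]*c['fy']+c['cy']))
sg=seg(im,(275,190),75,60); print(sg.sum())
x,e=fit([(c,sg)],[.5957,-.0402,np.radians(17.4)]); print('wrist fit',x[:2],np.degrees(x[2]),e)
m=mask(x,c,im.shape[:2]); cs,_=cv2.findContours((m>.5).astype(np.uint8),0,1); cv2.drawContours(im,cs,-1,(0,255,0),1)
for k,col in((0,(0,0,255)),(.006,(0,255,255)),(.025,(255,0,255))):
    for w in(-.00985,.00985):
        for q in (-.0075,.0075): cv2.circle(im,pr(s['ee_pos']+k*R[:,1]+w*R[:,2]+q*R[:,0]),2,col,-1)
cv2.imwrite('pics/w3o.png',cv2.resize(im[100:420,120:440],(600,600)))
E
```

```text
6.225 [-25.8  53.7  38.3  89.8 -18.6  74.5 -55.2] [ 0.6252 -0.0308  0.1072] [-0.5 -0.2 -0.2] w 20.0
ydir [-0.479 -0.15  -0.865] jaw [ 0.304 -0.953 -0.003] grasp [ 0.6223 -0.0317  0.102 ]
4617.0
wrist fit [ 0.5830238  -0.04449966] 17.940560058048415 0.6288533000377974
```

View pics/w3o.png

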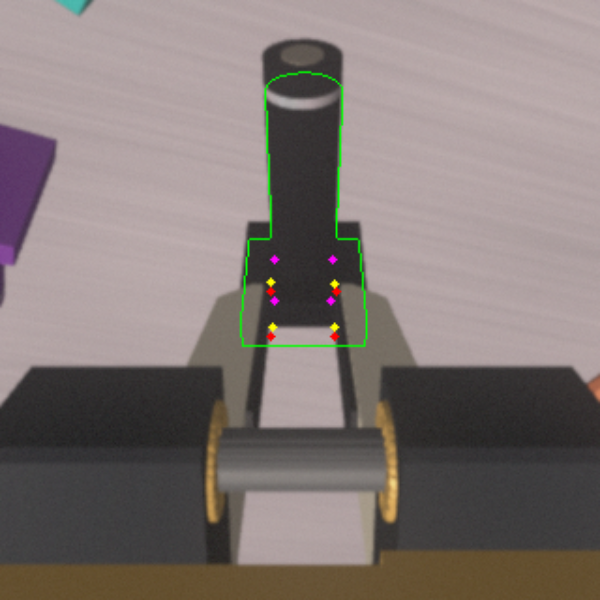

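```bash
python3 - <<'E'
from st import *
c=ctrl.get_calibration('wrist'); im=cv2.imread('pics/w3.png')
sg=seg(im,(275,190),75,60); sg[224:]=0
import fit as F
om=F.mask
def mk(*a):
    m=om(*a); m[224:]=0; return m
F.mask=mk
x,e=F.fit([(c,sg)],[.5957,-.0402,np.radians(17.4)]); print('now',x[:2],np.degrees(x[2]),e)
# w2: same camera-to-tool transform, tool 80 mm lower
c2=dict(c); dz=s['ee_pos']-np.array([.6256,-.0311,.0277]); c2['t']=c['t']+c['R']@dz
im=cv2.imread('pics/w2.png'); 
def pr(X):
    X=c2['R']@X+c2['t']; return tuple(int(round(v)) for v in (X[0]/X[2]*c['fx']+c['cx'],X[1]/X[2]*c['fy']+c['cy']))
m=om([.5957,-.0402,np.radians(17.4)],c2,im.shape[:2]); cs,_=cv2.findContours((m>.5).astype(np.uint8),0,1); cv2.drawContours(im,cs,-1,(0,255,0),1)
tp=s['ee_pos']-dz
for k,col in((0,(0,0,255)),(.006,(0,255,255)),(.025,(255,0,255))):
    for w in(-.015,.015):
        for q in (-.0075,.0075): cv2.circle(im,pr(tp+k*R[:,1]+w*R[:,2]+q*R[:,0]),1,col,-1)
im=cv2.convertScaleAbs(im,alpha=2.2,beta=20)
cv2.imwrite('pics/w2o.png',cv2.resize(im[170:420,160:410],(600,600)))
E
```

```text
6.275 [-25.8  53.7  38.3  89.8 -18.6  74.5 -55.2] [ 0.6253 -0.0309  0.1072] [-0.2 -0.  -0.1] w 19.9
ydir [-0.479 -0.15  -0.865] jaw [ 0.304 -0.953 -0.003] grasp [ 0.6224 -0.0318  0.102 ]
now [ 0.56549675 -0.04994762] 18.119390405833336 0.15444909751980263
```

View pics/w2o.png

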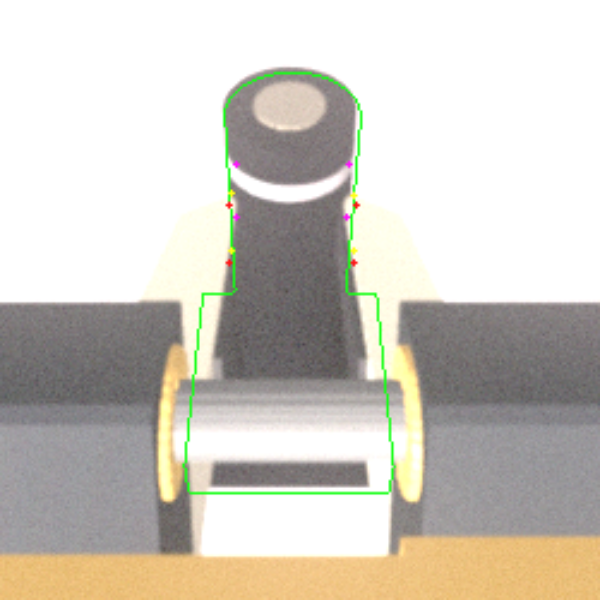

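```bash
python3 - <<'E'
from st import *
import pickle
c=pickle.load(open('w1.pkl','rb'))
R1=Ro.from_euler('xyz',[-89.75,-.03,-163.2],degrees=True).as_matrix(); t=np.array([.6239,-.0376,.2167])
def pr(X,c=c):
    X=c['R']@X+c['t']; return np.round([X[0]/X[2]*c['fx']+c['cx'],X[1]/X[2]*c['fy']+c['cy']])
for k in(-.03,0,.006,.025): print(k,[pr(t+k*R1[:,1]+w*R1[:,2]+q*R1[:,0]).tolist() for w in(-.0465,.0465) for q in(-.0075,.0075)])
c3=ctrl.get_calibration('wrist'); o,a,u,l=pose([.5957,-.0402,np.radians(17.4)])
print('top end in w3',pr(o+a*.06,c3),'foot far upper edge',pr(o-a*.044+u*.029,c3),'foot bottom edge',pr(o-a*.06+u*.029,c3))
E
python3 -c "
import cv2
a=cv2.imread('pics/w1.png')[220:420,60:500];a=cv2.convertScaleAbs(a,alpha=2,beta=20);cv2.imwrite('pics/w1z.png',cv2.resize(a,(792,360)))"
```

```text
6.275 [-25.8  53.7  38.3  89.8 -18.6  74.5 -55.2] [ 0.6253 -0.0309  0.1072] [-0.2 -0.  -0.1] w 19.9
ydir [-0.479 -0.15  -0.865] jaw [ 0.304 -0.953 -0.003] grasp [ 0.6224 -0.0318  0.102 ]
-0.03 [[183.0, 282.0], [186.0, 310.0], [381.0, 282.0], [378.0, 310.0]]
0 [[199.0, 255.0], [201.0, 279.0], [365.0, 256.0], [363.0, 280.0]]
0.006 [[201.0, 251.0], [203.0, 274.0], [362.0, 251.0], [360.0, 275.0]]
0.025 [[208.0, 239.0], [210.0, 260.0], [355.0, 239.0], [353.0, 261.0]]
top end in w3 [282. 132.] foot far upper edge [281. 264.] foot bottom edge [281. 276.]
```

View pics/w1z.png

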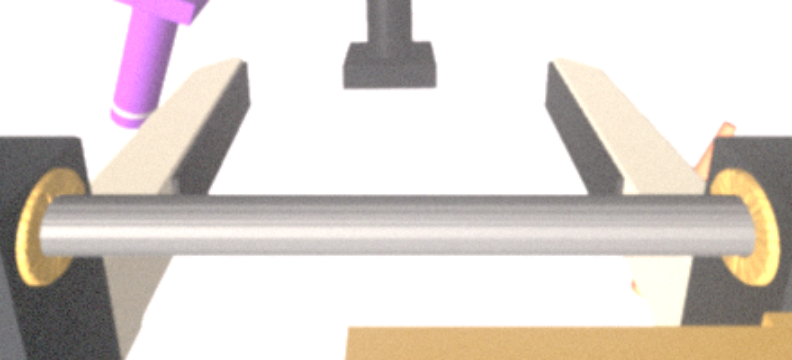

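In the first wrist view the real fingertips project onto the TCP, at (198,254) and (364,254). The stated 25 mm ahead would put them at about y=239. That explains the slip: the pads closed about 9 mm above the shank axis. The pin hasn't moved. I'll regrasp with the fingertips treated as being at the TCP.

servo_tool:
  series:
    - [0,0,0,-0.5,-0.1,0,5]
    - [0,0,0,-1,-0.3,0,9.3]
    - [0,0,0,-1.7,-0.5,0,9.3]
    - [0,0,0,-1.7,-0.5,0,9.3]
    - [0,0,0,-1.7,-0.5,0,9.3]
    - [0,0,0,-1.7,-0.5,0,9.3]
    - [0,0,0,-1.7,-0.5,-2,9.3]
    - [0,0,0,-1.7,-0.5,-3.5,9.3]

```text
clock: 7.28
ee_pos: [0.6082, -0.0357, 0.0711]
orientation: [-90.2, -30.1, -162.2]
ft_force: [0.3, 0.7, -0.0]
grip_width: 0.988
```

servo_tool:
  series:
    - [0,0,0,0,0,-2,9.3]
    - [0,0,0,0,0,-4,9.3]
    - [0,0,0,0,0,-5.2,9.3]
    - [0,0,0,0,0,-5.8,9.3]
    - [0,0,0,0,0,-6.1,9.3]
    - [0,0,0,0,0,-6.3,9.3]
    - [0,0,0,0,0,-6.3,9.3]

```text
clock: 8.15
ee_pos: [0.6088, -0.036, 0.0102]
orientation: [-90.2, -30.0, -162.2]
ft_force: [-0.4, -0.1, 0.1]
grip_width: 0.996
```

```bash
python3 - <<'E'
from st import *
o,a,u,l=pose([.5957,-.0402,np.radians(17.4)]); d=s['ee_pos']-.013*R[:,1]-o; print('along',d@a,'lat',d@l)
E
```

```text
8.15 [-24.6  59.2  35.5  93.7 -21.7  65.3 -54. ] [ 0.6088 -0.036   0.0102] [-0.4 -0.1  0.1] w 92.6
ydir [-0.477 -0.15  -0.866] jaw [ 0.304 -0.953 -0.003] grasp [ 0.606  -0.0369  0.005 ]
along 0.020287720116795596 lat 0.00010416591041083316
```

servo_tool:
  series:
    - [0,0,0,0,0,0,5]
    - [0,0,0,0,0,0,3.5]
    - [0,0,0,0,0,0,1]
    - [0,0,0,0,0,0,1]
    - [0,0,0,0,0,0,1]
    - [0,0,0,0,0,0,1]
    - [0,0,0,0,0,0,1]
    - [0,0,0,0,0,0,1]
  newtons: 50

```text
clock: 9.15
ee_pos: [0.6087, -0.0361, 0.0099]
orientation: [-90.2, -30.0, -162.2]
ft_force: [0.1, -0.1, 0.8]
grip_width: 0.312
```

servo_tool:
  series:
    - [0,0,0,0,0,0.5,1]
    - [0,0,0,0,0,1.5,1]
    - [0,0,0,0,0,3,1]
    - [0,0,0,0,0,4.5,1]
    - [0,0,0,0,0,6,1]
    - [0,0,0,0,0,7,1]
    - [0,0,0,0,0,7,1]
    - [0,0,0,0,0,7,1]

```text
clock: 10.15
ee_pos: [0.6084, -0.0358, 0.0795]
orientation: [-90.2, -30.0, -162.2]
ft_force: [0.2, -0.1, -7.5]
grip_width: 0.313
```

```bash
python3 -c "
from st import *
w=cv2.resize(ctrl.get_image('wrist'),(400,300)); t=cv2.resize(ctrl.get_image('scene')[120:320,150:417],(400,300))
cv2.imwrite('pics/l2.png',np.hstack([w,t]))"
```

```text
10.15 [-25.7  54.5  37.6  93.  -19.3  70.5 -54.5] [ 0.6084 -0.0358  0.0795] [ 0.2 -0.1 -7.5] w 29.1
ydir [-0.478 -0.15  -0.866] jaw [ 0.304 -0.953 -0.003] grasp [ 0.6056 -0.0367  0.0743]
```

View pics/l2.png

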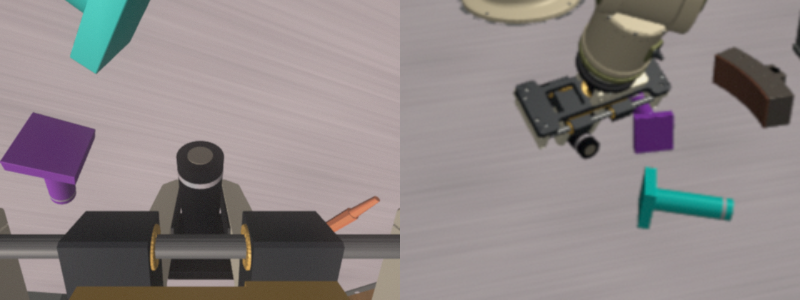

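The pin is held: the opening is 29 mm and about 7 N hangs on the wrist. Now I turn it upright.

servo_tool:
  series:
    - [0.03,-0.09,0,1,-0.6,1.5,1]
    - [0.07,-0.24,0,2,-1.2,3,1]
    - [0.12,-0.4,0,3,-1.8,4.5,1]
    - [0.17,-0.56,0,4,-2.4,5.6,1]
    - [0.22,-0.72,0,5,-3,5.6,1]
    - [0.27,-0.88,0,5.6,-3.6,5.6,1]
    - [0.32,-1.03,0,6,-4.2,5.6,1]
    - [0.36,-1.15,0,6.3,-4.6,5.6,1]

```text
clock: 11.25
ee_pos: [0.6804, -0.0875, 0.1531]
orientation: [-92.3, 29.5, -162.1]
ft_force: [0.3, -0.0, -8.9]
grip_width: 0.312
```

```bash
python3 st.py
```

```text
11.25 [ 21.7  31.8 -16.4 119.7 -58.3   7.8  -5.4] [ 0.6804 -0.0875  0.1531] [ 0.3 -0.  -8.9] w 29.0
ydir [ 0.455  0.189 -0.87 ] jaw [ 0.327 -0.945 -0.035] grasp [ 0.6831 -0.0864  0.1479]
```

Joints 5 and 6 are near their limits here. Reaching further out should free the wrist, so I move outward and to the right, clear of the teal look-alike.

servo_tool:
  series:
    - [0,0,0,1.5,-1,0,1]
    - [0,0,0,3,-2,0,1]
    - [0,0,0,4.5,-3,0,1]
    - [0,0,0,6,-4,0,1]
    - [0,0,0,7.5,-5,0,1]
    - [0,0,0,7.5,-5,0,1]

```text
clock: 12.0
ee_pos: [0.7569, -0.1391, 0.1527]
orientation: [-92.1, 29.4, -162.1]
ft_force: [-1.1, -0.4, -8.1]
grip_width: 0.313
```

```bash
python3 st.py; python3 -c "
from fit import *
from workcell import ctrl
c=ctrl.get_calibration('top'); print(ray(c,300,107,0),ray(c,430,185,0),ray(c,427,285,0))"
```

```text
12.0 [ 16.4  35.7  -4.4 108.8 -52.4  17.9 -10.2] [ 0.7569 -0.1391  0.1527] [-1.1 -0.4 -8.1] w 29.1
ydir [ 0.455  0.186 -0.871] jaw [ 0.324 -0.945 -0.032] grasp [ 0.7596 -0.138   0.1475]
[0.91634503 0.01887476 0.        ] [ 0.72714971 -0.32092332  0.        ] [ 0.47761474 -0.3133592   0.        ]
```

```bash
python3 -c "
from st import *
h=np.array([.9542,.2990,0]);j=np.array([.2990,-.9542,0])
for e in (15,25,35):
    e=np.radians(90-22.3) if e==35 else np.radians(29.4+e)
    y=np.sin(e)*h-np.cos(e)*np.array([0,0,1]); T=np.column_stack([np.cross(y,j),y,j])
    print(Ro.from_matrix(T@R.T).as_rotvec().round(3))"
```

```text
12.0 [ 16.4  35.7  -4.4 108.8 -52.4  17.9 -10.2] [ 0.7569 -0.1391  0.1527] [-1.1 -0.4 -8.1] w 29.1
ydir [ 0.455  0.186 -0.871] jaw [ 0.324 -0.945 -0.032] grasp [ 0.7596 -0.138   0.1475]
[ 0.051 -0.259 -0.031]
[ 0.106 -0.425 -0.033]
[ 0.179 -0.645 -0.037]
```

servo_tool:
  series:
    - [0.02,-0.13,-0.03,0.5,0,0,1]
    - [0.051,-0.259,-0.031,1,0,0,1]
    - [0.106,-0.425,-0.033,1.5,0,0,1]
    - [0.14,-0.53,-0.035,2,0,0,1]
    - [0.179,-0.645,-0.037,2,0,0,1]
    - [0.179,-0.645,-0.037,2,0,0,1]

```text
clock: 12.75
ee_pos: [0.7037, -0.2178, 0.2793]
orientation: [-107.2, 67.4, -166.5]
ft_force: [18.3, 32.4, 76.1]
grip_width: 0.311
```

```bash
python3 -c "
from st import *
cv2.imwrite('pics/s3.png',ctrl.get_image('scene'));cv2.imwrite('pics/w4.png',ctrl.get_image('wrist'))
a=cv2.resize(cv2.imread('pics/w4.png'),(400,300)); b=cv2.imread('pics/s3.png')[130:330,120:387]
cv2.imwrite('pics/c3.png',np.hstack([a,cv2.resize(b,(400,300))]))"
```

```text
12.75 [ 78.4  59.2 -74.2 114.8 -59.8   6.2  31. ] [ 0.7037 -0.2178  0.2793] [18.3 32.4 76.1] w 29.0
ydir [ 0.789  0.493 -0.368] jaw [ 0.488 -0.866 -0.113] grasp [ 0.7084 -0.2148  0.277 ]
```

View pics/c3.png

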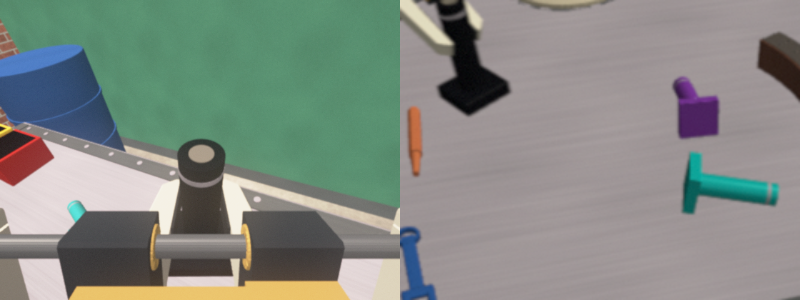

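The arm swung to joint limits while chasing that pose. I hold and read where it settles.

servo_tool:
  series:
    - [0,0,0,0,0,0,1]

```text
clock: 12.98
ee_pos: [0.7052, -0.2184, 0.2772]
orientation: [-107.5, 67.1, -167.0]
ft_force: [-0.1, 1.6, -6.1]
grip_width: 0.312
```

```bash
python3 st.py
```

```text
12.975 [ 78.2  59.1 -74.  114.7 -59.8   6.1  30.7] [ 0.7052 -0.2184  0.2772] [-0.1  1.6 -6.1] w 29.0
ydir [ 0.789  0.49  -0.371] jaw [ 0.484 -0.867 -0.117] grasp [ 0.7099 -0.2154  0.275 ]
```

The force was only inertial: about 6 N now, and the pin is still held. To plan a pose well inside the limits, I fit a kinematic model to the logged joint and pose samples.

```bash
cat > kin.py <<'E'
import numpy as np, itertools
from scipy.optimize import least_squares
from scipy.spatial.transform import Rotation as Ro
D=[([-72.346,34.383,-.145,91.68,.103,54.022,-4.573],[.272,.6715,.2171],[-90.08,-.01,-22.05]),
([-25.8,53.3,38.4,89.8,-18.5,74.6,-55.2],[.6257,-.0315,.1115],[-90.2,-29.9,-162.3]),
([-24.7,58.8,36,91,-21.2,68.4,-54.8],[.6256,-.0311,.0278],[-90.2,-30,-162.2]),
([-24.6,59.2,35.5,93.7,-21.7,65.3,-54],[.6088,-.036,.0102],[-90.2,-30,-162.2]),
([-25.7,54.5,37.6,93,-19.3,70.5,-54.5],[.6084,-.0358,.0795],[-90.2,-30,-162.2]),
([21.7,31.8,-16.4,119.7,-58.3,7.8,-5.4],[.6804,-.0875,.1531],[-92.3,29.5,-162.1]),
([16.4,35.7,-4.4,108.8,-52.4,17.9,-10.2],[.7569,-.1391,.1527],[-92.1,29.4,-162.1]),
([78.2,59.1,-74,114.7,-59.8,6.1,30.7],[.7052,-.2184,.2772],[-107.5,67.1,-167.0])]
Q=np.array([d[0] for d in D]);P=np.array([d[1] for d in D]);RR=Ro.from_euler('xyz',[d[2] for d in D],degrees=True)
LO=np.array([-147.43,-19.82,-74.19,6.32,-59.91,6.04,-150.56]);HI=np.array([147.43,112.94,73.91,146.72,239.91,106.73,150.56])
def rot(ax,a): return Ro.from_euler(ax,a,degrees=True)
def fk(q,s,p):
    R=rot('z',s[0]*q[0]+p[0]); x=R.apply([p[1],p[2],p[3]])
    R=R*rot('y',q[1]+p[15]); x=x+R.apply([p[4],p[5],p[6]])
    R=R*rot('z',s[1]*q[2])*rot('y',q[3]+p[16]); x=x+R.apply([p[7],p[8],p[9]])
    R=R*rot('z',s[2]*q[4]+p[14])*rot('y',q[5]); x=x+R.apply([p[10],p[11],p[12]])
    # tool: y along last axis, jaw z
    return x,R*rot('z',s[3]*q[6]+p[13])*Ro.from_matrix(np.array([[1,0,0],[0,0,-1],[0,1,0]]).T.astype(float)*1)
def res(p,s,reg=.002):
    r=[]
    for q,x,o in zip(Q,P,RR):
        y,R=fk(q,s,p); r+=list((y-x)*10)+list((R.inv()*o).as_rotvec())
    return np.array(r+list(reg*(p[[1,2,4,5,7,8,10,11]]*10))+list(reg*p[14:17]*.1))
def load():
    m=np.load('kin.npz'); return m['s'],m['p']
if __name__=='__main__':
    best=None
    for s in itertools.product((-1,1),repeat=4):
      for c in(0,90,180,-90):
        p0=np.zeros(17);p0[[3,6,9,12]]=[.35,.4,.4,.25];p0[13]=c
        r=least_squares(res,p0,args=(s,),max_nfev=60)
        if best is None or r.cost<best[0]: best=(r.cost,s,r.x)
    print(best[0],best[1],best[2].round(3)); np.savez('kin.npz',s=best[1],p=best[2])
    print(np.abs(res(best[2],best[1])[:48].reshape(-1,6)).max(1).round(3))
E
python3 kin.py
```

```text
0.0007139026157687413 (-1, -1, 1, 1) [-1.40000e-02 -0.00000e+00 -1.50000e-02  2.82000e-01 -0.00000e+00
 -1.50000e-02  6.50000e-01 -1.00000e-03 -2.70000e-02 -4.43000e-01
 -0.00000e+00 -0.00000e+00 -3.41000e-01 -9.00220e+01  3.90000e-02
 -1.09000e-01 -1.79938e+02]
[0.001 0.001 0.003 0.002 0.003 0.004 0.004 0.002]
```

```bash
cat > plan.py <<'E'
from kin import *
from fit import pose
s,p=load()
G=(np.array([.6087,-.0361,.0099]),Ro.from_euler('xyz',[-90.2,-30,-162.2],degrees=True))
o,a,u,l=pose([.5957,-.0402,np.radians(17.4)])
at=G[1].inv().apply(a); foot_t=G[1].inv().apply(o-.06*a-G[0]); top_t=G[1].inv().apply(o+.06*a-G[0])
ut=G[1].inv().apply(u)
def target(x,y,z,psi):   # pin upright, foot underside centre at x,y,z; tool heading psi (deg)
    h=np.array([np.cos(np.radians(psi)),np.sin(np.radians(psi)),0])
    # upright: a->z, u->-h  (top pointed out; foot-up side faces the robot)
    B=np.column_stack([at,ut,np.cross(at,ut)]); W=np.column_stack([[0,0,1],-h,np.cross([0,0,1],-h)])
    R=Ro.from_matrix(W@B.T); return np.array([x,y,z])-R.apply(foot_t),R
def ik(x,R,q0):
    f=lambda q:np.r_[(fk(q,s,p)[0]-x)*10,(R.inv()*fk(q,s,p)[1]).as_rotvec(),1e-4*(q-q0)]
    r=least_squares(f,np.clip(q0,LO+3,HI-3),bounds=(LO+1,HI-1),max_nfev=80); return r.x,np.abs(r.fun[:6]).max()
E
python3 - <<'E'
from plan import *
from workcell import ctrl
st=ctrl.read_state(); c=ctrl.get_calibration('wrist'); R=Ro.from_euler('xyz',st['orientation'],degrees=True)
X=c['R']@(st['ee_pos']+R.apply(top_t))+c['t'];print('top px',X[:2]/X[2]*c['fx']+[c['cx'],c['cy']],'pin axis now',R.apply(at))
rng=np.random.default_rng(0); qs=np.array([-20,55,10,95,60,60,-90])
for psi in range(-180,180,30):
    best=None
    for k in range(14):
        q0=rng.uniform(LO+10,HI-10); q0[0]=rng.uniform(-40,50);q0[2]=rng.uniform(-50,50);q0[1]=rng.uniform(20,90)
        q,e=ik(*target(.64,-.15,.02,psi),q0)
        m=np.min(np.minimum(q-LO,HI-q))
        if e<2e-3 and (best is None or m>best[0]): best=(m,q.round(0))
    print(psi,best)
E
```

```text
top px [282.7476422  219.16780375] pin axis now [ 0.05397322 -0.11035145  0.99242604]
-180 None
-150 (np.float64(7.422639872401575), array([-20.,  72.,  38.,  71.,   4.,  99., 133.]))
-120 (np.float64(12.984525368142812), array([ -9.,  61.,  -6.,  87.,  46.,  94., 110.]))
-90 (np.float64(37.22289631155077), array([-22.,  56.,   5., 109.,  64.,  70., 108.]))
-60 (np.float64(18.017100574648254), array([-10.,  54., -14., 129., 101.,  79.,  91.]))
-30 (np.float64(2.5067055300599463), array([ 11.,  60., -30., 144., 140.,  99.,  98.]))
0 (np.float64(1.1129747777430907), array([ 32.,  59., -24., 146., 188.,  85., 116.]))
30 (np.float64(1.0000235145192562), array([ 39.,  54., -10., 131., 239.,  63.,  99.]))
60 (np.float64(1.0000001781859993), array([ 75.,  80., -73., 108.,   8.,  27.,  -2.]))
90 (np.float64(25.183284912061715), array([ 57.,  70., -49.,  88., -17.,  66.,  32.]))
120 (np.float64(11.024556309762417), array([ 47.,  76., -56.,  69.,   1.,  96.,  31.]))
150 None
```

A target with the tool pointing left (psi 90) is close to the present joints and well inside the limits. I plan a path there.

```bash
python3 - <<'E'
from plan import *
from workcell import ctrl
st=ctrl.read_state(); q=st['joint_pos'].copy(); x0=st['ee_pos']; R0=Ro.from_euler('xyz',st['orientation'],degrees=True)
print('foot now',(x0+R0.apply(foot_t)).round(3))
for (x,y,psi) in((.64,-.12,90),(.66,-.12,90),(.68,-.14,80),(.66,-.12,100),(.62,-.15,90)):
    for z in(.002,.1):
        b=max((lambda r:(np.min(np.minimum(r[0]-LO,HI-r[0])) if r[1]<2e-3 else -9,tuple(r[0].round(0))))(ik(*target(x,y,z,psi),q0)) for q0 in(np.array([57,70,-49,88,-17,66,32.]),np.array([40,60,-25,95,-30,50,20.])))
        print(x,y,psi,z,b)
xt,Rt=target(.64,-.12,.10,90); rv=(Rt*R0.inv()).as_rotvec(); print('rotvec',rv.round(3),np.degrees(np.linalg.norm(rv)),'shift cm',((xt-x0)*100).round(2))
for k in range(1,9):
    t=k/8; qn,e=ik(x0+t*(xt-x0),Ro.from_rotvec(t*rv)*R0,q); print(qn.round(0),round(np.abs(qn-q).max()),round(e,4)); q=qn
E
```

```text
foot now [ 0.692 -0.215  0.202]
0.64 -0.12 90 0.002 (np.float64(32.2269973531147), (np.float64(51.0), np.float64(67.0), np.float64(-39.0), np.float64(91.0), np.float64(-28.0), np.float64(65.0), np.float64(42.0)))
0.64 -0.12 90 0.1 (np.float64(29.518957678175077), (np.float64(51.0), np.float64(59.0), np.float64(-40.0), np.float64(91.0), np.float64(-30.0), np.float64(69.0), np.float64(38.0)))
0.66 -0.12 90 0.002 (np.float64(32.0015846197168), (np.float64(49.0), np.float64(67.0), np.float64(-38.0), np.float64(88.0), np.float64(-28.0), np.float64(66.0), np.float64(41.0)))
0.66 -0.12 90 0.1 (np.float64(29.421965112517423), (np.float64(50.0), np.float64(60.0), np.float64(-40.0), np.float64(89.0), np.float64(-30.0), np.float64(70.0), np.float64(37.0)))
0.68 -0.14 80 0.002 (np.float64(27.426407574596254), (np.float64(53.0), np.float64(67.0), np.float64(-40.0), np.float64(91.0), np.float64(-32.0), np.float64(58.0), np.float64(41.0)))
0.68 -0.14 80 0.1 (np.float64(24.791809771662685), (np.float64(53.0), np.float64(59.0), np.float64(-41.0), np.float64(91.0), np.float64(-35.0), np.float64(63.0),
[... 472 characters left out ...]
), np.float64(-38.0), np.float64(91.0), np.float64(-27.0), np.float64(67.0), np.float64(43.0)))
0.62 -0.15 90 0.1 (np.float64(30.56413261769866), (np.float64(54.0), np.float64(59.0), np.float64(-39.0), np.float64(91.0), np.float64(-29.0), np.float64(72.0), np.float64(40.0)))
rotvec [-0.071 -0.108  1.063] 61.35201669517714 shift cm [ -6.52  10.94 -10.2 ]
[ 76.  57. -67. 112. -54.  18.  29.] 12 0.0
[ 73.  57. -62. 109. -48.  27.  27.] 9 0.0
[ 70.  57. -59. 106. -42.  35.  27.] 8 0.0
[ 68.  58. -56. 103. -37.  42.  27.] 7 0.0
[ 65.  59. -54. 100. -33.  49.  27.] 7 0.0
[ 62.  61. -53.  97. -28.  55.  27.] 6 0.0
[ 60.  62. -52.  94. -24.  61.  28.] 6 0.0
[ 57.  64. -52.  91. -21.  66.  29.] 5 0.0
```

servo_tool:
  series:
    - [-0.004,-0.007,0.066,-0.4,0.7,-0.6,1]
    - [-0.009,-0.014,0.133,-0.8,1.4,-1.3,1]
    - [-0.013,-0.02,0.2,-1.2,2.1,-1.9,1]
    - [-0.018,-0.027,0.266,-1.6,2.7,-2.5,1]
    - [-0.022,-0.034,0.332,-2,3.4,-3.2,1]
    - [-0.027,-0.04,0.4,-2.4,4.1,-3.8,1]
    - [-0.031,-0.047,0.465,-2.9,4.8,-4.5,1]
    - [-0.036,-0.054,0.532,-3.3,5.5,-5.1,1]

```text
clock: 13.98
ee_pos: [0.6732, -0.1589, 0.2292]
orientation: [-97.8, 68.6, -127.0]
ft_force: [0.6, -0.1, -7.1]
grip_width: 0.314
```

```bash
cat > nxt.py <<'E'
import sys
from plan import *
from st import *
a_=[float(v) for v in sys.argv[1:5]]
R0=Ro.from_matrix(R); xt,Rt=target(*a_); rv=(Rt*R0.inv()).as_rotvec()
print('foot',(s['ee_pos']+R0.apply(foot_t)).round(4),'axis',R0.apply(at).round(3)); print('rv',rv.round(3),np.degrees(np.linalg.norm(rv)).round(1),'cm',((xt-s['ee_pos'])*100).round(2))
E
python3 nxt.py .64 -.12 .05 90
```

```text
13.975 [ 66.9  57.4 -54.9 102.9 -38.8  42.9  28. ] [ 0.6732 -0.1589  0.2292] [ 0.6 -0.1 -7.1] w 29.2
ydir [ 0.447  0.818 -0.362] jaw [ 0.867 -0.495 -0.049] grasp [ 0.6759 -0.1539  0.2271]
foot [ 0.6648 -0.1651  0.1539] axis [ 0.038 -0.044  0.998]
rv [-0.033 -0.049  0.522] 30.1 cm [ -3.32   4.99 -10.4 ]
```

servo_tool:
  series:
    - [-0.004,-0.006,0.065,-0.4,0.6,-1.2,1]
    - [-0.008,-0.012,0.13,-0.8,1.2,-2.5,1]
    - [-0.012,-0.018,0.195,-1.2,1.9,-4,1]
    - [-0.016,-0.024,0.26,-1.7,2.5,-5.5,1]
    - [-0.02,-0.03,0.33,-2.1,3.1,-7,1]
    - [-0.025,-0.037,0.4,-2.5,3.8,-8.5,1]
    - [-0.029,-0.043,0.46,-2.9,4.4,-9.6,1]
    - [-0.033,-0.049,0.522,-3.3,5,-10.4,1]

```text
clock: 14.98
ee_pos: [0.6406, -0.1095, 0.125]
orientation: [-89.3, 67.6, -89.2]
ft_force: [-0.3, 0.1, -7.0]
grip_width: 0.316
```

```bash
python3 nxt.py .64 -.12 .004 90;  python3 -c "
from fit import *
from workcell import ctrl
cv2.imwrite('pics/s5.png',cv2.resize(ctrl.get_image('scene')[60:360,130:530],(800,600)))"
```

```text
14.975 [ 55.2  66.4 -48.6  90.6 -20.5  64.3  32.6] [ 0.6406 -0.1095  0.125 ] [-0.3  0.1 -7. ] w 29.4
ydir [-0.001  0.925 -0.38 ] jaw [1.    0.003 0.005] grasp [ 0.6406 -0.104   0.1227]
foot [ 0.6405 -0.1206  0.0498] axis [0.001 0.    1.   ]
rv [ 0.    -0.001 -0.   ] 0.0 cm [-0.06  0.05 -4.58]
```

View pics/s5.png

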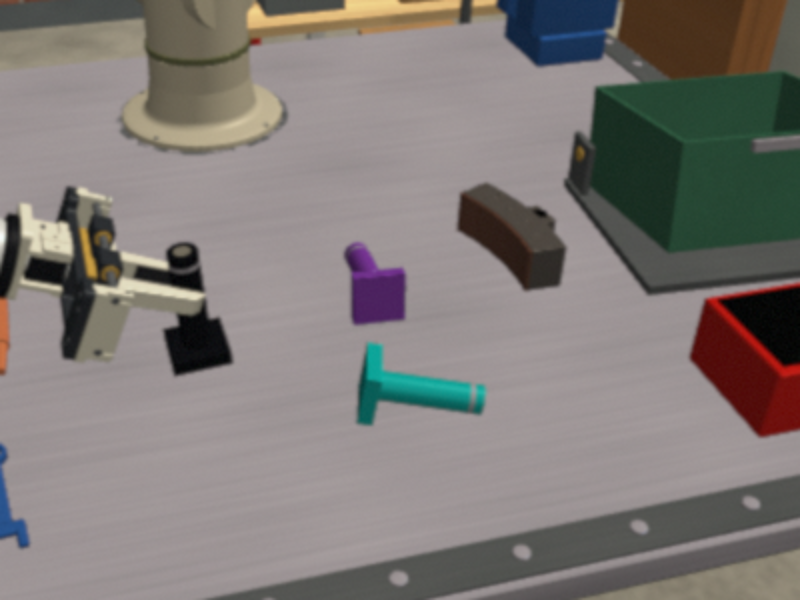

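The scene view shows the pin upright in the grip with its foot level at (198,348) in the enlarged crop, clear of everything else. Lowering now.

servo_tool:
  series:
    - [0,0,0,0,0,-1,1]
    - [0,0,0,0,0,-2,1]
    - [0,0,0,0,0,-3,1]
    - [0,0,0,0,0,-3.8,1]
    - [0,0,0,0,0,-4.3,1]
    - [0,0,0,0,0,-4.6,1]
    - [0,0,0,0,0,-4.7,1]
    - [0,0,0,0,0,-4.7,1]

```text
clock: 16.02
ee_pos: [0.6409, -0.1111, 0.0782]
orientation: [-89.4, 67.9, -89.7]
ft_force: [0.5, -0.7, -7.8]
grip_width: 0.313
```

servo_tool:
  series:
    - [0,0,0,0,0,-0.1,1]
    - [0,0,0,0,0,-0.15,1]

```text
clock: 16.27
ee_pos: [0.6408, -0.1111, 0.0766]
orientation: [-89.5, 67.9, -89.7]
ft_force: [-0.0, -0.0, -7.1]
grip_width: 0.31
```

servo_tool:
  series:
    - [0,0,0,0,0,-0.05,1]
    - [0,0,0,0,0,-0.1,1]
    - [0,0,0,0,0,-0.1,1]

```text
clock: 16.65
ee_pos: [0.6408, -0.1111, 0.0755]
orientation: [-89.5, 67.9, -89.7]
ft_force: [0.1, -0.6, -6.4]
grip_width: 0.315
```

servo_tool:
  series:
    - [0,0,0,0,0,-0.03,1]
    - [0,0,0,0,0,-0.06,1]
    - [0,0,0,0,0,-0.06,1]

```text
clock: 17.02
ee_pos: [0.6408, -0.1111, 0.0749]
orientation: [-89.5, 67.9, -89.7]
ft_force: [-0.6, -0.4, -7.2]
grip_width: 0.313
```

servo_tool:
  series:
    - [0,0,0,0,0,-0.05,1]
    - [0,0,0,0,0,-0.1,1]
    - [0,0,0,0,0,-0.1,1]

```text
clock: 17.4
ee_pos: [0.6408, -0.111, 0.074]
orientation: [-89.5, 67.9, -89.7]
ft_force: [-0.1, 1.1, -6.8]
grip_width: 0.311
```

servo_tool:
  series:
    - [0,0,0,0,0,-0.05,1]
    - [0,0,0,0,0,-0.1,1]
    - [0,0,0,0,0,-0.1,1]

```text
clock: 17.77
ee_pos: [0.6408, -0.1107, 0.0736]
orientation: [-89.5, 67.9, -89.6]
ft_force: [-0.9, 0.2, -1.4]
grip_width: 0.31
```

Contact: the load on the wrist drops from 7 N to 1.4 N. I go 0.5 mm more to seat the foot, ease the grip, then open slowly.

servo_tool:
  series:
    - [0,0,0,0,0,-0.05,1]
    - [0,0,0,0,0,-0.05,1]
    - [0,0,0,0,0,-0.05,1]
  newtons: 12

```text
clock: 18.15
ee_pos: [0.6406, -0.1101, 0.0736]
orientation: [-89.5, 68.0, -89.6]
ft_force: [-3.1, 2.8, 4.8]
grip_width: 0.319
```

servo_tool:
  series:
    - [0,0,0,0,0,0,3.0]
    - [0,0,0,0,0,0,3.3]
    - [0,0,0,0,0,0,4]
    - [0,0,0,0,0,0,5.5]
    - [0,0,0,0,0,0,7.5]
    - [0,0,0,0,0,0,9.3]
    - [0,0,0,0,0,0,9.3]
    - [0,0,0,0,0,0,9.3]

```text
clock: 19.15
ee_pos: [0.6408, -0.1111, 0.0725]
orientation: [-89.5, 67.9, -89.7]
ft_force: [0.6, -0.5, 0.4]
grip_width: 0.916
```

servo_tool:
  series:
    - [0,0,0,0,-1,0.4,9.3]
    - [0,0,0,0,-2.5,1,9.3]
    - [0,0,0,0,-4.5,1.8,9.3]
    - [0,0,0,0,-7,2.8,9.3]
    - [0,0,0,0,-9,5,9.3]
    - [0,0,0,0,-9,9,9.3]
    - [0,0,0,0,-9,13,9.3]
    - [0,0,0,0,-9,13,9.3]

```text
clock: 20.15
ee_pos: [0.6419, -0.2024, 0.2065]
orientation: [-88.7, 67.7, -89.1]
ft_force: [-0.2, -0.5, 0.2]
grip_width: 1.003
```

```bash
python3 -c "
from st import *
a=cv2.resize(ctrl.get_image('scene')[100:325,100:400],(400,300)); b=cv2.resize(ctrl.get_image('top')[130:355,210:510],(400,300))
cv2.imwrite('pics/end.png',np.hstack([a,b]))"
```

```text
20.15 [ 58.8  62.5 -48.3  81.8 -20.6  77.5  29.4] [ 0.6419 -0.2024  0.2065] [-0.2 -0.5  0.2] w 93.3
ydir [ 0.007  0.925 -0.379] jaw [ 1.    -0.004  0.008] grasp [ 0.642  -0.1968  0.2042]
```

View pics/end.png

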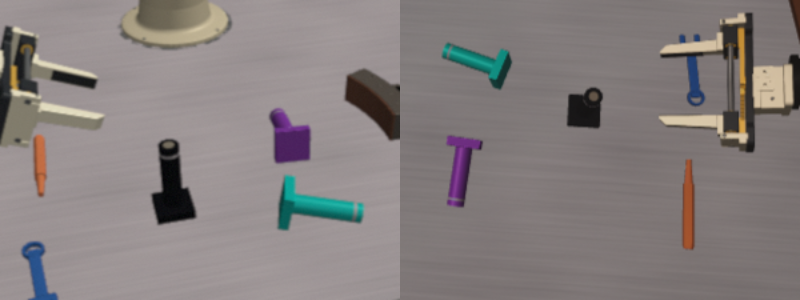

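Both views show the pin standing alone on its foot, at (172,205) and (584,110) in the crops. The gripper is clear and the other parts are where they were.

```bash
python3 -c "
from workcell import ctrl
print(ctrl.job_done())"
```

```text
the job is handed in; nothing more can be done
None
```

The black pin is standing upright on its square foot on the bare bench at about (0.64, −0.12). It was set down onto contact and released, and the job was handed in at about 20 s of the 38 s allowed. The last scene and top views show it standing alone, with the gripper open and about 90 mm clear. No difference shows for the punch, wrench, visible part of the brake block and both look-alikes, judged by eye only.

These checks disagreed or went wrong along the way:

- **First grasp slipped:** the camera showed the fingertips at the reported TCP, not 25 mm ahead of it as stated. The pads closed too high on the shank and slid off as the arm lifted. The pin kept its place within what I could measure, and treating the TCP as the fingertips made the second grasp hold.
- **Arm swing at joint limits:** the first attempt to turn the pin upright drove joints 3, 5 and 6 to their range limits. Joint 3 read −74.2 (rounded) against a limit of −74.19, so I can't rule out that it touched or slightly passed it. The wrist force read about 85 N for a moment, under the 120 N limit, then settled to about 6 N. It was not contact, and the pin stayed in the grip. I then planned a different pose, with the tool pointing left, and that went smoothly.

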